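# Hold the hinged mould half at its balance point

### The job

The top half of the hinged hand mould is either shut on the bottom half or thrown right back on its rest: see which. Take it by its bar handle, swing it up from the side where it lies to the point where it balances over its hinge pin and would fall neither way, and keep hold of the handle there, quite still, so that I can push the ejector pins in from the back; your program finishes while still holding it. Do not let it slam down or go over onto the other side, and leave the other things on the bench alone.

Things in the scene. Friction and masses are not known exactly. Their poses are not given: they have to be found in the camera images.
- top_half (a joint): Opening angle of the mould's top half about its hinge pin, rad: 0 = shut on the bottom half, handle toward the robot; pi/2 = parting face vertical; 3.14 = thrown back flat on its rest, handle away from the robot. It starts lying at one of these ends. Free hinge, almost no friction, no spring: it balances at 1.32 (leaning a little to the shut side); let go below that it falls shut, above that it falls back.
- top_half_com (a point): Centre of mass of the top half with its handle: an aluminium plate with steel backing plate, 59 x 110 x 21 mm, about 0.5 kg (varies by a fifth). Shut, it lies 42 mm out from the hinge pin toward the handle and 11 mm above the pin, so the half balances short of vertical, where this point is straight above the pin. It turns with the half.
- hinge_mid (a point): Middle of the hinge pin, 46 mm above the bench. The mould's base (steel plate, 176 x 128 mm) is bolted down but stands elsewhere at each start. Axes: y along the pin, z up, -x toward the shut side (roughly toward the robot), +x toward the rest. At opening q the handle bar's centre is at x = -0.110 cos q + 0.008 sin q, z = 0.110 sin q + 0.008 cos q in these axes.
- handle_mid (a point): Bail handle on the front edge of the top half: dark steel round bar (top_half_c3), 10 mm thick, 64 mm straight, parallel to the pin, on stems 76 mm apart. Origin: bar's middle, 54 mm above the bench when shut, 38 mm thrown back; y along the bar, +x toward the plate. 34 mm free between bar and plate. The bar can turn in a grip taken across it, so the gripper may keep pointing down.
- oil_stone_1: dark oil stone stick, 13 x 90 x 12 mm, loose on the bench; leave alone
- oil_stone_2: brown oil stone stick, 13 x 90 x 12 mm, loose on the bench; leave alone
- hex_key: hex key, 36 x 88 x 6 mm, loose on the bench; leave alone
- gauge_block: ground steel block, 25 x 50 x 25 mm, loose on the bench; leave alone
- pin_a: ejector pin, 9 x 113 mm, lying loose in front of the parts cabinet; leave alone
- pin_b: ejector pin, 9 x 113 mm, lying loose beside the other; leave alone

How it is judged (in metres and radians):
On the way, in this order (a step that is already met when the one before it is completed fails the run):
1. the top half is lifted off by its handle (value of joint top_half between 0.25 and 2.89 rad and contact force between the fingers and top_half_c3 above 0.5 N), for 0.1 s.
2. the top half stands at its balance point, held by the handle (value of joint top_half between 1.24 and 1.4 rad and contact force between the fingers and top_half_c3 above 0.5 N and velocity of joint top_half between -0.1 and 0.1 rad/s), for 0.3 s.
At the end, for the whole second after the job is handed in: The joint of the top half reads 1.32 rad within 0.08 (its balance point), it is still (under 0.1 rad/s), and the fingers are holding its handle (more than 0.5 N on it) through the last second (all of step 2); the arm keeps its last pose, push and grip.
It fails at once if the top half slams or is thrown over (faster than 2.5 rad/s) (velocity of joint top_half above 2.5 rad/s or velocity of joint top_half below -2.5 rad/s).
It fails at once if the top half goes over toward the other side (turned more than 2.3 rad from where it lay; the handle more than 201 mm from its start) (distance of handle_mid from where it was at the start of the episode above 0.2012 m).
It fails at once if a loose thing on the bench is disturbed (moved more than 25 mm) (distance of any of oil_stone_1, oil_stone_2, hex_key, gauge_block, pin_a, pin_b from where it was at the start of the episode above 0.025 m).
It also fails if it takes over 38 s, if anything falls off the work surface, if the arm or the gripper's body presses on something with over 40 N, if the wrist force passes 120 N, or if a joint passes its speed limit or range.

### The arm

A 6-joint arm with a two-finger parallel gripper is mounted at the origin on the work surface; the furniture and walls round the work are solid. World frame = base frame: x ahead of the robot, y to its left, z up, the work surface at z = 0. Lengths are in mm, angles in rad, forces in N, time in s.
With the tool pointing down it reaches from about 350 to 800 mm from the base axis. Payload 7.3 kg.
Tool frame: the origin (TCP) lies midway between the tips of the shut fingers; the grasp point (between the pads) lies 19 mm behind it; y points along the fingers, x is the direction in which the jaws open and shut, and the axes are right-handed (so a half turn about y gives the same grasp; the last joint's range is limited). The gripper opens to 85 mm and grips with 20 to 120 N. Pads are 22 mm wide; open, the fingers measure 114 mm over their backs; the gripper's body (76 mm by 85 mm) begins 54 mm behind the grasp point. The pads swing forward as they close: fully open they stand 13 mm farther back than shut.
Start: joints at [-1.376, 0.342, 1.524, -0, 1.275, -0.146], TCP at [175.499, -494.818, 231.322] pointing down, gripper open.
Joint ranges: [-2.53, 2.53], [-0.77, 2.02], [0.04, 2.7], [-1, 4.14], [0.28, 2.66], [-3.11, 3.11]. Speed limits (rad/s): [2.57, 2.57, 3.14, 3.14, 3.14, 3.14].

### API

Orientations are given as a unit quaternion [w, x, y, z].
In Python, from workcell import env gives the robot as it stands. The module is installed in compiled form; this text tells all that it offers.
- The arm moves only by the tool move_arm, never from a script. Its argument "commands" is text: rows parted by semicolons, each of 7 numbers parted by spaces: the closure in counts, from 0 (fully open) to 255 (shut), then the shift along the tool's x, y, z in mm, then the turn, a rotation vector about the tool's x, y, z in rad. In form: hand x y z ax ay az; .... A call has 1 to 5 rows; each row is the pose to reach, as a shift and turn from the pose measured when the call began, along the tool's axes at that moment; what a row does not reach only later rows make up. A row lasts 1/12 s, in which the tool goes at most 41.7 mm and 7.16 degrees, less where a joint would pass 70% of its speed; a pose out of reach is approached as far as the arm can. A call with a gripper value outside its range is refused whole. The fingers move at their own pace and stop on an object; "force" is the grip in N (left out, the last holds). Time passes only in rows, so rows that repeat a pose let the fingers close. It gives the time, the measured TCP pose, the force and the opening at its end, in the units of the state.
- env.get_obs(): the state, without advancing time (a new reading comes with each control period).
- env.capture(name): name is "side" or "top" or "wrist"; returns a dict with "pixels" (400x640x3 uint8, red, green, blue), "mtx" (3x3 intrinsics, pixels), "view" (4x4, takes a point from world to camera coordinates). Camera axes: x right, y up, looking along -z (the intrinsics and any distortion apply to the point x, -y, -z); pixel columns grow to the right and rows downward; lengths in mm; the calibration is good to about 2 mm. A picture is of the moment at which its call begins. There is no depth.
- env.hand_in(): hands the job in, once; it reports no verdict.
The state is a dict: "t": time; "joint_pos": joint angles; "joint_vel": joint speeds; "joint_torque": joint torques, N m; "ee_pos": TCP position; "ee_rot": TCP orientation; "wrist_force": force on the tool from outside, world axes, zero at the start; "wrist_torque": the same for the moment, N m; "gripper_width": opening from 0.0 (shut) to 1.0 (fully open).
Only numpy, scipy, OpenCV 4.12 (cv2) and the standard library are available. Lean on these libraries where they do the work, as an engineer would, in place of code of your own. Each camera call takes 0.05 s, during which the arm holds its last target. There are 200 camera calls.

## Working session

There is one attempt and no reset: what is moved stays moved. The work goes in short steps, Python scripts to look and compute and a tool call to move; the robot and the scene stay as the last step left them, time stands still between calls to the robot, and variables do not carry over. Pictures are saved under pics/ and viewed, about 8 in all and at most 12, crops included, and the job is handed in when it is done.

Besides the shell and the picture viewer there is one more tool, called after "Request:" as name(argument=value, ...) on one line, values as JSON. move_arm: Moves the arm, as the interface text tells. Its arguments: {"type":"object","properties":{"commands":{"type":"string"},"force":{"type":"number"}},"required":["commands"]}

```bash
mkdir -p pics; python3 - <<'E'
from workcell import env
import cv2,numpy as np
np.set_printoptions(precision=4,suppress=True)
for n in ["side","top"]:
    c=env.capture(n); cv2.imwrite(f"pics/{n}0.png",c["pixels"][:,:,::-1]); print(n,c["mtx"],c["view"],c.keys())
print(env.get_obs())
E
```

```text
side [[361.6905   0.     320.5374]
 [  0.     361.6905 205.2224]
 [  0.       0.       1.    ]] [[   0.9824   -0.1868    0.0087 -410.3487]
 [   0.156     0.8438    0.5135 -153.9756]
 [  -0.1033   -0.5031    0.858  -846.2244]
 [   0.        0.        0.        1.    ]] dict_keys(['pixels', 'mtx', 'view'])
top [[363.2072   0.     325.0222]
 [  0.     363.2072 197.0671]
 [  0.       0.       1.    ]] [[   0.0188   -0.9998   -0.0061   43.8671]
 [   0.9801    0.0173    0.1979 -439.4454]
 [  -0.1977   -0.0097    0.9802 -928.1194]
 [   0.        0.        0.        1.    ]] dict_keys(['pixels', 'mtx', 'view'])
{'t': 0.1, 'joint_pos': array([-1.376 ,  0.3427,  1.5249,  0.    ,  1.2754, -0.146 ]), 'joint_vel': array([-0.0011, -0.0011, -0.0014, -0.0012, -0.0014,  0.0007]), 'joint_torque': array([  0.0021, -43.4446, -24.6492,  -0.0001,   0.0047,  -0.    ]), 'ee_pos': array([ 175.4294, -494.4426,  230.6852]), 'ee_rot': array([ 0.5779, -0.5772,  0.4083, -0.4076]), 'wrist_force': array([ 0.4869,  0.4096, -0.0877]), 'wrist_torque': array([-0.0178,  0.0016, -0.0419]), 'gripper_width': 0.9978620375259084}
```

View pics/top0.png

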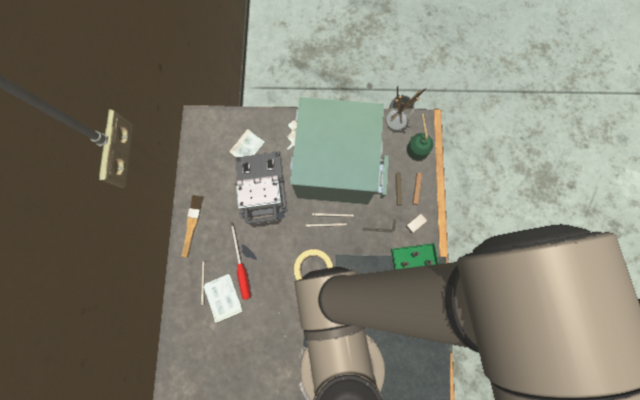

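View pics/side0.png

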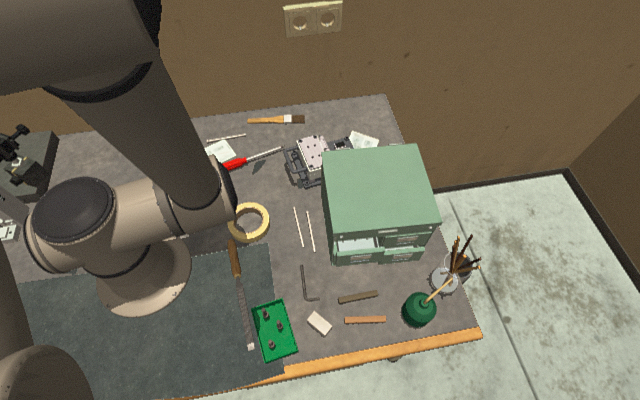

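Top view: mould at about (262,188), and a tall green cabinet next to it on the right. I'll enlarge both views to see which way it lies.

```bash
python3 - <<'E'
import cv2,numpy as np
a=cv2.imread("pics/top0.png")[140:240,210:310]; b=cv2.imread("pics/side0.png")[120:200,270:370]
a=cv2.resize(a,(600,600),interpolation=cv2.INTER_CUBIC)[:, :400+150]
b=cv2.resize(b,None,fx=6,fy=6,interpolation=cv2.INTER_CUBIC)
cv2.imwrite("pics/crop_t.png",a);cv2.imwrite("pics/crop_s.png",b)
E
```

```text
(no output)
```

View pics/crop_t.png

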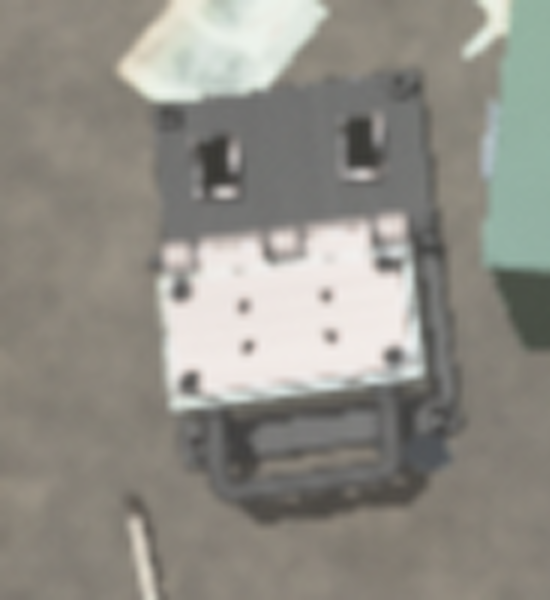

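View pics/crop_s.png

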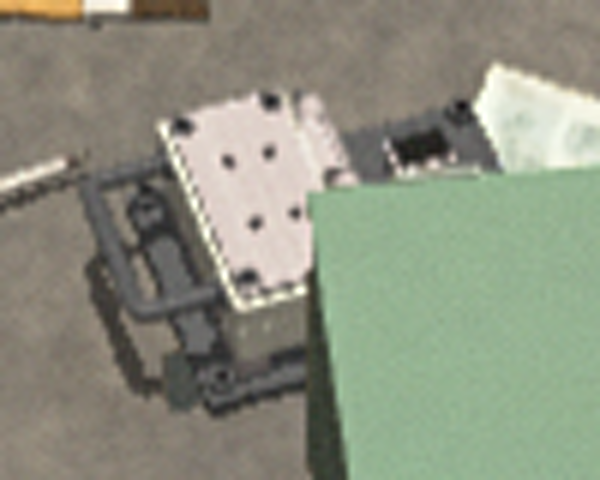

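The mould is shut: the handle is on the robot side, with the bar in the top crop running from (222,492) to (403,474), and the rest plate behind is bare. Next I'll locate the handle and hinge.

```bash
cat > h.py <<'E'
from workcell import env
import cv2,numpy as np
from scipy.spatial.transform import Rotation as R
np.set_printoptions(precision=3,suppress=True)
def ray(c,u,v,z):
    K,V=c["mtx"],c["view"]; p=np.linalg.inv(K)@[u,v,1]; d=V[:3,:3].T@(p*[1,-1,-1]); o=-V[:3,:3].T@V[:3,3]
    return o+d*(z-o[2])/d[2]
def proj(c,P):
    q=(c["view"]@np.r_[P,1])[:3]*[1,-1,-1]; q=c["mtx"]@q; return q[:2]/q[2]
def rot(o): q=o["ee_rot"]; return R.from_quat(np.r_[q[1:],q[0]])
E
python3 - <<'E'
from h import *
t=env.capture("top");s=env.capture("side")
T=lambda x,y,z:ray(t,210+x/6-.4,140+y/6-.4,z)
S=lambda x,y,z:ray(s,270+x/6-.4,120+y/6-.4,z)
print("bar top",T(222,492,54),T(403,474,54),T(313,483,54))
print("bar side",S(92,185,54),S(142,312,54),S(117,248,54))
print("knuckles",T(178,255,50),T(285,240,50),T(392,228,50))
print("plate front corners",T(175,405,70),T(425,375,70))
print("cabinet corner",T(485,265,150),"pin",T(130,500,5))
o=env.get_obs();print(rot(o).as_matrix())
E
```

```text
bar top [367.479 255.701  54.   ] [376.807 177.075  54.   ] [372.144 216.192  54.   ]
bar side [368.904 254.891  54.   ] [380.4   181.836  54.   ] [374.799 217.951  54.   ]
knuckles [474.324 282.907  50.   ] [482.067 235.34   50.   ] [488.439 187.605  50.   ]
plate front corners [402.863 274.751  70.   ] [417.958 167.208  70.   ]
cabinet corner [448.272 134.376 150.   ] pin [369.324 308.787   5.   ]
[[ 0.334 -0.     0.942]
 [-0.942  0.001  0.334]
 [-0.001 -1.     0.   ]]
```

Request:
move_arm(commands="0 -23 0 26 0 -0.1 0;0 -46 0 51 0 -0.2 0;0 -70 0 77 0 -0.3 0;0 -93 0 102 0 -0.4 0;0 -116 0 128 0 -0.5 0")

```text
t: 0.62
ee_pos: [257.6, -340.9, 230.8]
ee_rot: [0.661, -0.661, 0.251, -0.251]
wrist_force: [1.1, 0.4, 0.1]
gripper_width: 1.002
```

```bash
cat > to.py <<'E'
import sys
from h import *
# target x y z yaw(deg) -> total shift/turn in tool axes
def to(x,y,z,yaw):
    o=env.get_obs(); r=rot(o); c,s=np.cos(np.radians(yaw)),np.sin(np.radians(yaw))
    G=R.from_matrix(np.array([[c,0,-s],[s,0,c],[0,-1,0]]))
    if G.as_matrix()[:,0]@r.as_matrix()[:,0]<-0.99: pass
    d=r.inv().apply(np.array([x,y,z])-o["ee_pos"]); w=(r.inv()*G).as_rotvec()
    print("t",o["t"],"pos",o["ee_pos"],"F",o["wrist_force"],"w",o["gripper_width"],"j",o["joint_pos"]);print("shift",d,"turn",w)
if __name__=="__main__": to(*map(float,sys.argv[1:5]))
E
python3 to.py 345 -190 231 8.4
```

```text
t 0.6167 pos [ 257.596 -340.902  230.847] F [1.061 0.408 0.11 ] w 1.0016254443222676 j [-1.104  0.163  1.77   0.     1.21  -0.378]
shift [-34.76    0.008 170.888] turn [-0.001 -0.872 -0.001]
```

Request:
move_arm(commands="0 -7 0 35 0 -0.1 0;0 -14 0 69 0 -0.2 0;0 -21 0 103 0 -0.3 0;0 -28 0 137 0 -0.4 0;0 -35 0 171 0 -0.5 0")

```text
t: 1.03
ee_pos: [345.3, -188.2, 231.1]
ee_rot: [0.703, -0.702, 0.078, -0.078]
wrist_force: [1.0, -0.4, 0.8]
gripper_width: 0.999
```

```bash
python3 to.py 372 0 231 8.4
```

```text
t 1.0333 pos [ 345.338 -188.158  231.106] F [ 0.964 -0.446  0.786] w 0.998751053810351 j [-0.695  0.098  1.847  0.001  1.197 -0.474]
shift [-15.234   0.292 189.425] turn [-0.001 -0.368 -0.   ]
```

Request:
move_arm(commands="0 -3 0 38 0 -0.08 0;0 -6 0 76 0 -0.16 0;0 -9 0 114 0 -0.24 0;0 -12 0 152 0 -0.32 0;0 -15 0 190 0 -0.368 0")

```text
t: 1.45
ee_pos: [372.1, 2.4, 231.4]
ee_rot: [0.705, -0.705, -0.053, 0.053]
wrist_force: [1.3, -1.0, -0.9]
gripper_width: 1.002
```

```bash
python3 to.py 372 190 231 8.4
```

```text
t 1.45 pos [372.076   2.351 231.409] F [ 1.278 -1.043 -0.859] w 1.0018903082557251 j [-0.201  0.056  1.893  0.001  1.192 -0.352]
shift [ 28.109   0.577 185.531] turn [-0.001  0.004  0.001]
```

Request:
move_arm(commands="130 6 0 40 0 0 0;130 12 0 80 0 0 0;130 18 0 120 0 0 0;130 25 10 160 0 0 0;130 30 20 200 0 0 0")

```text
t: 1.87
ee_pos: [371.7, 206.8, 211.9]
ee_rot: [0.706, -0.705, -0.054, 0.052]
wrist_force: [1.3, -1.0, 0.3]
gripper_width: 0.493
```

```bash
python3 to.py 373.5 217 150 8.4; python3 - <<'E'
from h import *
c=env.capture("wrist"); p=c["pixels"][:,:,::-1].copy(); cv2.imwrite("pics/w1.png",p)
print(c["mtx"],c["view"])
for P in [(373.5,217,54),(482,235,46)]: print(proj(c,P))
E
```

```text
t 1.8667 pos [371.724 206.85  211.85 ] F [ 1.339 -1.015  0.348] w 0.4927964424090056 j [0.327 0.177 1.81  0.001 1.152 0.175]
shift [ 3.116 61.87   9.699] turn [-0.001  0.004  0.003]
[[301.25    0.    318.024]
 [  0.    301.25  200.905]
 [  0.      0.      1.   ]] [[   0.989    0.15     0.003 -398.6  ]
 [  -0.142    0.941   -0.306 -109.12 ]
 [  -0.048    0.302    0.952 -406.88 ]
 [   0.       0.       0.       1.   ]]
[321.338 175.943]
[426.283 172.737]
```

View pics/w1.png

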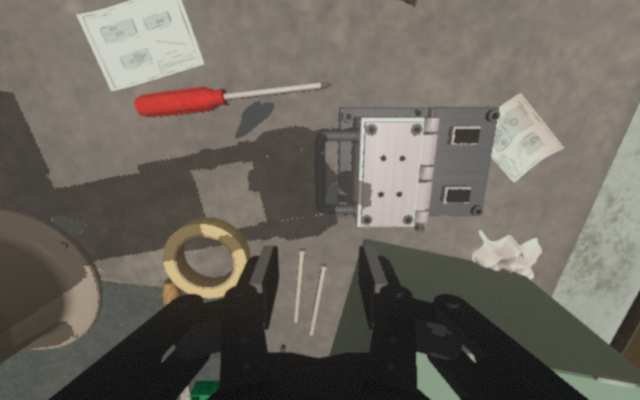

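Request:
move_arm(commands="165 1.5 20 5 0 0 0;165 3 45 11 0 0 0;165 3 75 11 0 0 0;165 3 105 11 0 0 0;165 3 120 11 0 0 0", force=40)

```text
t: 2.33
ee_pos: [369.3, 224.0, 87.1]
ee_rot: [0.706, -0.704, -0.053, 0.057]
wrist_force: [0.0, 0.0, 0.4]
gripper_width: 0.353
```

```bash
python3 to.py 373.5 218 36 8.4; python3 - <<'E'
from h import *
c=env.capture("wrist"); p=c["pixels"][:,:,::-1].copy(); cv2.imwrite("pics/w2.png",p)
print(proj(c,(373.5,218,54)))
E
```

```text
t 2.3333 pos [369.284 223.961  87.072] F [0.022 0.04  0.387] w 0.3534188237026783 j [0.364 0.368 1.96  0.006 0.817 0.204]
shift [ 3.471 51.033 -6.728] turn [-0.004  0.009 -0.004]
[324.126 244.853]
```

View pics/w2.png

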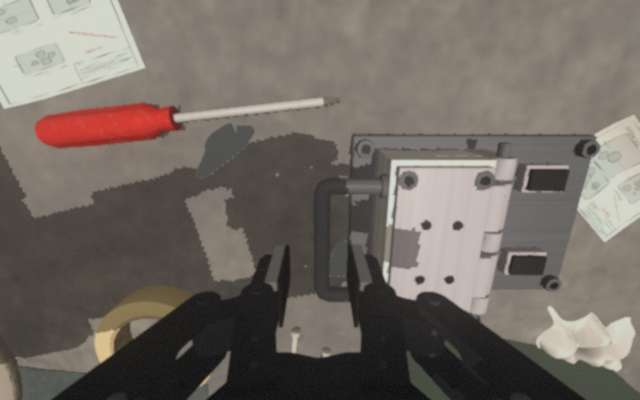

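Wrist view: the bar runs along column 324 from row 185 to 297, between the fingers, where it was predicted to be. Going down onto it.

Request:
move_arm(commands="165 3.5 12 -5 0 0 0;165 3.5 25 -5 0 0 0;165 3.5 38 -5 0 0 0;165 3.5 48 -5 0 0 0;165 3.5 51 -5 0 0 0")

```text
t: 2.8
ee_pos: [372.0, 218.9, 34.0]
ee_rot: [0.706, -0.704, -0.051, 0.058]
wrist_force: [-0.3, -0.0, 0.2]
gripper_width: 0.353
```

```bash
python3 to.py 373.5 218 36 8.4
```

```text
t 2.8 pos [371.953 218.89   34.034] F [-0.343 -0.025  0.228] w 0.353217006228005 j [0.351 0.469 2.005 0.007 0.676 0.19 ]
shift [ 1.374 -1.982 -1.113] turn [-0.003  0.008 -0.009]
```

Request:
move_arm(commands="255 1.4 -1 0 0 0 0;255 1.4 -1 0 0 0 0;255 1.4 -1 0 0 0 0;255 1.4 -1 0 0 0 0;255 1.4 -1 0 0 0 0", force=40)

```text
t: 3.22
ee_pos: [372.0, 218.8, 35.5]
ee_rot: [0.705, -0.704, -0.05, 0.059]
wrist_force: [-5.1, -0.0, 1.4]
gripper_width: 0.101
```

Request:
move_arm(commands="255 0 0 0 0 0 0;255 0 0 0 0 0 0;255 0 0 0 0 0 0")

```text
t: 3.47
ee_pos: [372.0, 218.8, 35.8]
ee_rot: [0.706, -0.704, -0.051, 0.059]
wrist_force: [-2.3, -1.1, -1.5]
gripper_width: 0.102
```

```bash
python3 to.py 373.5 218 36 8.4
```

```text
t 3.4667 pos [371.969 218.823  35.794] F [-2.274 -1.113 -1.513] w 0.10187980173960856 j [0.35  0.466 2.002 0.007 0.684 0.19 ]
shift [ 1.383 -0.225 -1.049] turn [-0.002  0.008 -0.012]
```

```bash
cat > arc.py <<'E'
import sys
from h import *
P0=np.array([372,218.8,35.8]); u=np.array([np.cos(np.radians(8.4)),np.sin(np.radians(8.4)),0])
f=lambda q:P0+u*(110-110*np.cos(q)+8*np.sin(q))+np.array([0,0,110*np.sin(q)+8*np.cos(q)-8])
o=env.get_obs(); r=rot(o); d=o["ee_pos"]-P0; a=np.arctan2(d[2]+8,110-d@u)-np.arctan2(8,110)
print("t",o["t"],"q est",a,"radius",np.hypot(d[2]+8,110-d@u),"F",o["wrist_force"],"w",o["gripper_width"],"turn",(r.inv()*R.from_matrix(np.c_[u,[0,0,-1],np.cross(u,[0,0,-1])])).as_rotvec())
for q in map(float,sys.argv[1:]): print(q,np.round(r.inv().apply(f(q)-o["ee_pos"]),1))
E
python3 arc.py .06 .13 .21 .29 .37
```

```text
t 3.4667 q est -7.535784507792243e-05 radius 110.31749168769079 F [-2.274 -1.113 -1.513] w 0.10187980173960856 turn [-0.002  0.008 -0.012]
0.06 [ 0.6 -6.6 -0. ]
0.13 [  1.8 -14.2  -0. ]
0.21 [  3.8 -22.8  -0. ]
0.29 [  6.5 -31.2  -0. ]
0.37 [  9.9 -39.4  -0. ]
```

Request:
move_arm(commands="255 0.6 -6.6 0 0 0 0;255 1.8 -14.2 0 0 0 0;255 3.8 -22.8 0 0 0 0;255 6.5 -31.2 0 0 0 0;255 9.9 -39.4 0 0 0 0")

```text
t: 3.88
ee_pos: [382.0, 220.4, 76.1]
ee_rot: [0.706, -0.704, -0.05, 0.059]
wrist_force: [-0.7, 1.4, -4.0]
gripper_width: 0.099
```

```bash
python3 arc.py .45 .53 .61 .69 .77
```

```text
t 3.8833 q est 0.3780531705846192 radius 110.91126604363582 F [-0.652  1.375 -4.037] w 0.09852512414939836 turn [-0.003  0.008 -0.012]
0.45 [ 4.2 -6.8 -0.1]
0.53 [  8.8 -14.3  -0.2]
0.61 [ 14.  -21.4  -0.2]
0.69 [ 19.8 -28.1  -0.2]
0.77 [ 26.  -34.3  -0.3]
```

Request:
move_arm(commands="255 4.2 -6.8 0 0 0 0;255 8.8 -14.3 0 0 0 0;255 14 -21.4 0 0 0 0;255 19.8 -28.1 0 0 0 0;255 26 -34.3 0 0 0 0")

```text
t: 4.3
ee_pos: [405.9, 224.1, 111.0]
ee_rot: [0.705, -0.705, -0.048, 0.061]
wrist_force: [-10.8, -0.2, 5.7]
gripper_width: 0.097
```

```bash
python3 arc.py .84 .91 .98 1.05 1.12
```

```text
t 4.3 q est 0.7602063733915345 radius 112.4846062633358 F [-10.794  -0.247   5.701] w 0.09658322738464102 turn [-0.002  0.008 -0.017]
0.84 [ 8.1 -4.2 -0.4]
0.91 [14.3 -8.8 -0.4]
0.98 [ 20.8 -13.   -0.5]
1.05 [ 27.6 -16.7  -0.5]
1.12 [ 34.6 -19.9  -0.6]
```

```bash
python3 - <<'E'
import numpy as np
from scipy.optimize import least_squares
u=np.array([np.cos(np.radians(8.4)),np.sin(np.radians(8.4))])
P=np.array([[372,218.8,35.8],[382,220.4,76.1],[405.9,224.1,111]])-[372,218.8,35.8]
p=np.c_[P[:,:2]@u,P[:,2]]
s=least_squares(lambda c:np.hypot(*(p-c).T)-110.3,[110,-8]);print(p,s.x,s.fun)
E
sed -i 's/^f=lambda q:.*/C=P0+u*112.5+np.array([0,0,-7.5])\nf=lambda q:C+u*(-110*np.cos(q)+8*np.sin(q))+np.array([0,0,110*np.sin(q)+8*np.cos(q)])/; s/d=o\["ee_pos"\]-P0; a=.*/d=o["ee_pos"]-C; a=np.arctan2(d[2],-d@u)-np.arctan2(8,110)/; s/np.hypot(d\[2\]+8,110-d@u)/np.hypot(d[2],d@u)/' arc.py; python3 arc.py .84 .91 .98 1.05 1.12
```

```text
[[ 0.          0.        ]
 [10.12645618 40.3       ]
 [34.31057214 75.2       ]] [110.36902161  -4.9240653 ] [ 0.17880951 -0.32823996  0.1751265 ]
t 4.3 q est 0.7409994229622425 radius 113.81769515873053 F [-10.794  -0.247   5.701] w 0.09658322738464102 turn [-0.002  0.008 -0.017]
0.84 [10.6 -4.7 -0.4]
0.91 [16.8 -9.3 -0.4]
0.98 [ 23.3 -13.5  -0.5]
1.05 [ 30.1 -17.2  -0.5]
1.12 [ 37.1 -20.4  -0.6]
```

```bash
sed -i 's/u\*112.5+np.array(\[0,0,-7.5\])/u*110.4+np.array([0,0,-5.0])/' arc.py; python3 arc.py .84 .91 .98 1.05 1.12
```

```text
t 4.3 q est 0.7392717013139993 radius 110.55848698073646 F [-10.794  -0.247   5.701] w 0.09658322738464102 turn [-0.002  0.008 -0.017]
0.84 [ 8.5 -7.2 -0.4]
0.91 [ 14.7 -11.8  -0.4]
0.98 [ 21.2 -16.   -0.4]
1.05 [ 27.9 -19.7  -0.5]
1.12 [ 35.  -22.9  -0.5]
```

Request:
move_arm(commands="255 6 -5.5 -0.3 0 0 0;255 12 -10 -0.4 0 0 0;255 18 -14 -0.4 0 0 0;255 24 -17.5 -0.5 0 0 0;255 30 -20.7 -0.5 0 0 0")

```text
t: 4.72
ee_pos: [435.3, 228.7, 132.5]
ee_rot: [0.706, -0.704, -0.048, 0.062]
wrist_force: [-6.6, 1.8, 3.9]
gripper_width: 0.098
```

```bash
python3 arc.py 1.12 1.17 1.22 1.27 1.32; python3 - <<'E'
from h import *
c=env.capture("side"); cv2.imwrite("pics/s3.png",cv2.resize(c["pixels"][80:220,240:400,::-1],None,fx=4,fy=4,interpolation=cv2.INTER_CUBIC))
E
```

```text
t 4.7167 q est 1.0702545979157094 radius 111.7697036566911 F [-6.591  1.82   3.888] w 0.09756472933199553 turn [-0.003  0.008 -0.019]
1.12 [ 5.6 -0.9 -0.6]
1.17 [10.8 -2.9 -0.6]
1.22 [16.  -4.7 -0.7]
1.27 [21.3 -6.2 -0.7]
1.32 [26.7 -7.4 -0.7]
```

View pics/s3.png

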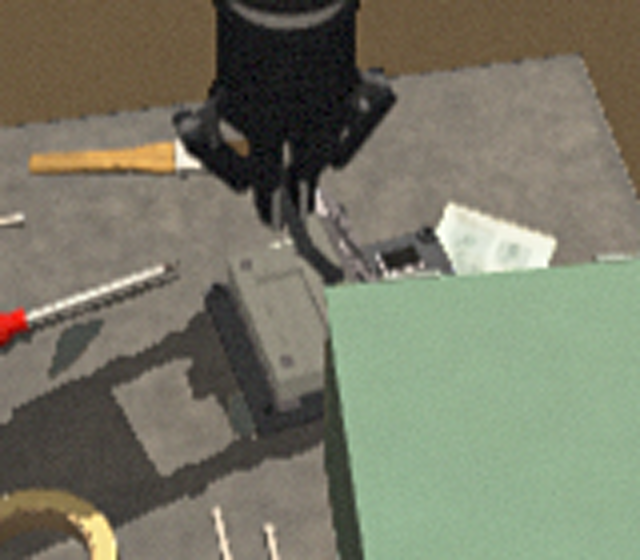

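Side view: the half is lifted clear with the bar in the fingers. I'll go on to the balance point, easing about 1 mm outward because the wrist force points outward.

Request:
move_arm(commands="255 4.5 -2 -0.4 0 0 0;255 9 -4 -0.4 0 0 0;255 14 -5.8 -0.5 0 0 0;255 18 -7 -0.5 0 0 0;255 22 -8 -0.5 0 0 0")

```text
t: 5.18
ee_pos: [459.1, 232.4, 141.5]
ee_rot: [0.706, -0.704, -0.049, 0.061]
wrist_force: [-3.2, 3.3, -0.9]
gripper_width: 0.097
```

Request:
move_arm(commands="255 1.5 -0.2 0 0 0 0;255 2.5 -0.4 0 0 0 0;255 2.5 -0.4 0 0 0 0;255 2.5 -0.4 0 0 0 0;255 2.5 -0.4 0 0 0 0")

```text
t: 5.6
ee_pos: [461.8, 232.9, 142.2]
ee_rot: [0.706, -0.704, -0.049, 0.06]
wrist_force: [-2.2, 2.3, 3.5]
gripper_width: 0.097
```

```bash
python3 arc.py 1.32; python3 - <<'E'
from h import *
print(env.get_obs()["ee_pos"])
T=[]
for n,b in (("side",(110,180,280,370)),("top",(130,230,220,320)),("wrist",(0,400,0,640))):
    c=env.capture(n); r0,r1,c0,c1=b; im=c["pixels"][r0:r1,c0:c1,::-1]
    T.append(cv2.resize(im,(400,int(400*im.shape[0]/im.shape[1])),interpolation=cv2.INTER_CUBIC))
h=max(T[0].shape[0],T[1].shape[0]); P=lambda i:np.pad(i,((0,h-i.shape[0]),(0,0),(0,0)))
cv2.imwrite("pics/f1.png",np.hstack([P(T[0]),P(T[1])])); cv2.imwrite("pics/f1w.png",cv2.resize(c["pixels"][:,:,::-1],None,fx=1.25,fy=1.25))
E
```

```text
t 5.6 q est 1.3251125693793186 radius 113.09964242848638 F [-2.153  2.324  3.464] w 0.09692019964247733 turn [-0.005  0.008 -0.016]
1.32 [-0.   2.9 -0.8]
[461.83  232.873 142.21 ]
```

View pics/f1.png

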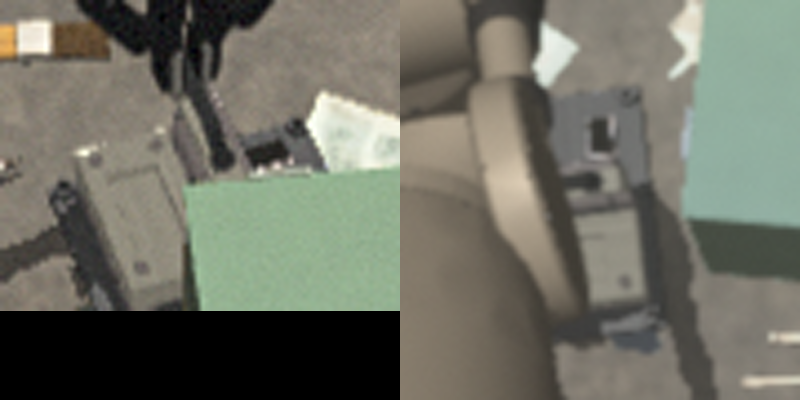

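View pics/f1w.png

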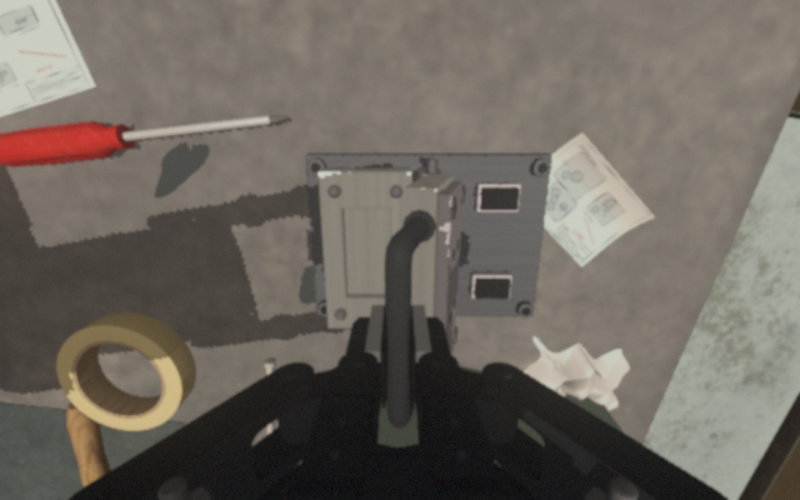

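```bash
python3 - <<'E'
from h import *
c=env.capture("wrist"); th=np.radians(8.4); u=np.array([np.cos(th),np.sin(th),0]);v=np.array([-u[1],u[0],0])
H=np.array([481.5,234.5,46])
for q in (1.2,1.26,1.32,1.38,1.44):
    g=lambda l,h,y:proj(c,H+u*(-l*np.cos(q)+h*np.sin(q))+v*y+np.array([0,0,l*np.sin(q)+h*np.cos(q)]))*1.25
    print(q,"bar",g(110,8,25),"stem at plate",g(71,8,38),"dcol",(g(71,8,38)-g(110,8,25))[0])
print(proj(c,H+v*47)*1.25, env.get_obs()["joint_vel"],env.get_obs()["wrist_force"],env.get_obs()["t"])
E
```

```text
1.2 bar [366.189 282.684] stem at plate [403.456 227.32 ] dcol 37.26655954573238
1.26 bar [382.521 284.674] stem at plate [412.471 227.932] dcol 29.949459778672008
1.32 bar [399.519 286.314] stem at plate [421.673 228.418] dcol 22.15377120133678
1.38 bar [417.006 287.575] stem at plate [430.993 228.772] dcol 13.986152587351512
1.44 bar [434.792 288.433] stem at plate [440.359 228.991] dcol 5.56727986879622
[432.63  187.334] [-0.001  0.     0.001  0.002 -0.001  0.001] [-2.462  2.511  4.72 ] 5.8
```

Wrist picture: bar at column 401 and stem at the plate at (422,226). The model at q = 1.32 predicts 399.5 and (421.7,228.4), so it's at the balance point, and the arm is at rest. Handing in.

```bash
python3 -c "
from h import *
env.hand_in()
o=env.get_obs();print(o['t'],o['ee_pos'],o['wrist_force'],o['gripper_width'])"; python3 arc.py 1.32
```

```text
the job is handed in; nothing more can be done
the job is handed in; nothing more can be done
the job is handed in; nothing more can be done
```

The top half was lying shut. I gripped its bar handle with the gripper pointing down, swung it up slowly about the hinge pin, and handed the job in while still holding it at the balance point.

**Last checks before handing in:**
- **Angle:** the arm position gave 1.325 rad. The wrist picture (bar and stem position) gave about 1.32 rad.
- **Stillness and grip:** joint speeds were about 0, and the gripper opening stayed at about 0.097 on the bar. The force at the wrist was about 6 N.
- **Time:** about 5.8 s.

**What didn't quite agree:** the path of the tool showed the bar had shifted about 3 mm in the pads, so I corrected the arc midway. The outward force that caused, about 12 N, fell away as the swing went on.

**Not checked:**
- I took no reading after handing in, because the interface closes then.
- I didn't measure the loose things on the bench. The moves stayed clear of them, and I saw no sign of a touch.

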